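# Dim the viewing lamp, then hold the slide viewer's sprung shutter open at its mark

## Robot

A 6-joint arm with a two-finger parallel gripper is mounted at the origin on the work surface. World frame = base frame: x ahead of the robot, y to its left, z up, the work surface at z = 0. Lengths are in m, angles in rad, forces in N, time in s.
With the tool pointing down it reaches from about 0.3 to 0.85 m from the base axis. Payload 5.4 kg.
Tool frame: the origin (TCP) lies on the front face of the gripper's body, between the roots of the fingers; the fingertips stand 73 mm ahead of it and the grasp point (between the pads) lies 54 mm ahead of it (r.tcp_to_grasp is the distance from the TCP to the grasp point, in m); x points along the fingers, y is the direction in which the jaws open and shut, and the axes are right-handed (so a half turn about x gives the same grasp; the last joint's range is limited). The gripper opens to 85 mm and grips with 20 to 120 N. Pads are 22 mm wide; open, the fingers measure 114 mm over their backs; the gripper's body (76 mm by 85 mm) begins 54 mm behind the grasp point. The pads swing forward as they close: fully open they stand 13 mm farther back than shut.
Start: joints at [0.983, 0.158, 1.597, -0, 1.386, -0.21], TCP at [0.212, 0.534, 0.304] pointing down, gripper open.
Joint ranges: [-2.91, 2.91], [-0.94, 2.29], [0.18, 2.7], [-1.29, 4.43], [0.17, 2.64], [-3, 3]. Speed limits (rad/s): [2.57, 2.57, 3.14, 3.14, 3.14, 3.14].

## Interface

Orientations are given as a unit quaternion [w, x, y, z].
In Python, from cell import r gives the robot as it stands.
- The arm moves only by the tool arm_command, never from a script. Its argument "moves" is text: rows parted by semicolons, each of 6 numbers parted by spaces: the shift along the tool's x, y, z each as a share of 15 cm, from -1 to 1, then the turn, a rotation vector about the tool's x, y, z each as a share of 8 degrees, from -1 to 1. In form: dx dy dz ax ay az; .... A call has 1 to 12 rows; each row shifts and turns the commanded pose from where the row before left it, along the tool's axes as they then stand; what a row does not reach is not made up. A row lasts 1/8 s, in which the tool goes at most 62.5 mm and 10.7 degrees, less where a joint would pass 70% of its speed; a pose out of reach is approached as far as the arm can. A call with a number of a shift or a turn outside -1 to 1 is refused whole. A call with a gripper value outside its range is refused whole. "hand" is the opening, from 0 (shut) to 1 (fully open), set as the call begins (left out, the last holds). The fingers move at their own pace and stop on an object; "grip_force" is the grip in N (left out, the last holds). Time passes only in rows, so rows that do not move let the fingers close. It gives the time, the measured TCP pose, the force and the opening at its end, in the units of the state.
- r.get_obs(): the state, without advancing time (a new reading comes with each control period).
- r.get_image(name): name is "scene" or "top"; returns a dict with "pixels" (420x560x3 uint8, blue, green, red), "fx", "fy", "cx", "cy" (pixels), "extrinsics" (4x4, takes a point from world to camera coordinates). Camera axes: x right, y down, z forward; pixel columns grow to the right and rows downward; lengths in m; the calibration is good to about 2 mm. A picture is of the moment at which its call begins. There is no depth.
- r.close_job(): hands the job in, once; it reports no verdict.
The state is a dict: "clock": time; "joint_positions": joint angles; "qvel": joint speeds; "joint_efforts": joint torques, N m; "position": TCP position; "orientation": TCP orientation; "wrist_force": force on the tool from outside, world axes, zero at the start; "ft_torque": the same for the moment, N m; "gripper_width": opening from 0.0 (shut) to 1.0 (fully open).
Only numpy, scipy, OpenCV 4.12 (cv2) and the standard library are available. Lean on these libraries where they do the work, as an engineer would, in place of code of your own. Each camera call takes 0.05 s, during which the arm holds its last target. There are 200 camera calls.

## Task

With the shutter still shut, first turn the dimmer lever down until it points at the small dark steel index block on the dimmer unit, so that the light will not bleach the stained slide. Then pull the sprung shutter of the slide viewing box out by its upright tab until its pointer lines up with the index block beside it, and keep it there: finish while still holding the tab at the mark, because the spring shuts it as soon as it is let go. Leave the lever on its mark and do not push the other things on the desk about.

Things in the scene. Friction and masses are not known exactly. Their poses are not given: they have to be found in the camera images.
- viewbox: Slide viewing box: low white box 300 (x) x 140 (y) x 90 mm high, fixed. Origin under its centre; its x axis points away from its handle end, so the shutter pulls out towards its -x. On its top, at x = +75 mm, a milky window under a clamped glass slide, covered by the steel shutter blade when shut.
- shutter_tab (a point): Grip point of the shutter handle: an upright black tab on the shutter's stem on top of the viewing box, 14 mm thick (along the box's x) x 40 mm wide (along its y), standing from 6 to 52 mm above the box top; this point is in its middle, 30 mm above the box top. It moves with the shutter; axes parallel to the box's. The stem under the tab (fore and aft) is 6 mm high. The tab is 20 mm towards -x from the box centre when shut.
- shutter_pointer (a point): Tip of the thin dark steel pointer that reaches from the tab's foot 46 mm to the box's +y side, 4 mm above the box top; moves with the shutter (tab centre at the same x along the box).
- shutter_mark (a point): The shutter's mark: inner end of the centre line of a small dark steel index block on the box top, 8 mm (along the pull) x 16 x 10 mm high, fixed beside the pointer's path. Axes parallel to the box's. The pointer is on the mark when its x in this frame is 0. The mark lies 32 to 62 mm out from the shut position.
- shutter (a joint): Shutter pull-out in m: 0 shut, grows as the tab is pulled to the box's -x, stop at 0.08. A spring pulls it shut: about 4 N at 0, rising 1 N per 10 mm; it closes by itself when let go. Travel is straight and level.
- dimmer_unit: Lamp dimmer unit: white box 170 (x) x 210 (y) x 80 mm high, fixed; origin under its centre. Either of the two units may stand left or right.
- lever_knob (a point): Middle of the upright round black knob (20 mm across, top 52 mm above the dimmer's top, this point 32 mm above it) near the end of the flat dark steel dimmer lever, 70 mm from the pivot. Its x axis points along the lever from pivot to knob. The lever blade under the knob is 9 mm high; a thin pointer reaches on to 89 mm from the pivot.
- lever_pivot (a point): The lever's upright hinge axis, at the height of lever_knob; on the dimmer's top, 45 mm towards +x from its centre.
- lever_mark (a point): Top centre of the small dark steel index block (14 x 14 x 8 mm high) fixed on the dimmer's top at 100 mm from the pivot. Its x axis points from the pivot straight outward through the mark. The lever is on the mark when its x axis is parallel to this one.
- lever (a joint): Dimmer lever angle in rad, 0 to 1.9, growing counter-clockwise seen from above (brighter). At 0.95 the lever points along the unit's -x. It starts bright (1.3 to 1.8) and the mark lies at 0.35 to 0.95. Stiff hinge, about 2 N at the knob; it stays where it is left.
- slide_mailer: Bystander: blue plastic slide mailer 80 x 28 x 20 mm lying on the viewing box beside the shutter; origin under its centre
- coverslip_box: Bystander: clear plastic coverslip box 26 x 26 x 22 mm on the rear left corner of the dimmer unit; origin under its centre
- oil_bottle: Bystander: amber bottle, 36 mm across, 75 mm high, on the table behind the viewing box; origin under its centre
- pen_pot: Bystander: orange pen pot, 76 mm across, 155 mm high with its pens, on the table behind the dimmer unit; origin under its centre
- slide_tray: Bystander: flat salmon-pink slide tray 200 x 300 x 12 mm on the table at the left; origin under its centre
- mug: Bystander: white mug, 80 mm across, 90 mm high, at the right; origin under its centre
- lens_brush: Bystander: lens brush 170 mm long lying at the right; origin under its middle

How it is judged:
On the way, in this order (a step that is already met when the one before it is completed fails the run):
1. the lever points at its mark (within 0.08 rad) and the shutter is still shut (under 8 mm) (angle between the x axis of lever_knob and the x axis of lever_mark, either way round below 0.08 rad and value of joint shutter below 0.008 m), for 0.3 s.
2. the fingers hold the shutter with its pointer within 4.5 mm of the mark (x of shutter_pointer in the frame of shutter_mark between -0.0045 and 0.0045 m and contact force between the fingers and shutter above 1 N and angle between the x axis of lever_knob and the x axis of lever_mark, either way round below 0.08 rad), for 0.3 s.
At the end, for the whole second after the job is handed in: The shutter's pointer is within 4.5 mm of the centre of its index block and still, held there by the fingers (over 1 N on the shutter), and the lever points at its mark within 0.08 rad (all of step 2 and linear speed of shutter below 0.02 m/s); the arm keeps its last pose, push and grip.
It fails at once if the shutter is opened more than 12 mm while the lever is more than 0.15 rad off its mark (value of joint shutter above 0.012 m and not (angle between the x axis of lever_knob and the x axis of lever_mark, either way round below 0.15 rad)).
It fails at once if a bystander is moved more than 30 mm (distance of any of slide_mailer, coverslip_box, oil_bottle, pen_pot, slide_tray, mug, lens_brush from where it was at the start of the episode above 0.03 m).
It also fails if it takes over 45 s, if anything falls off the work surface, if the arm or the gripper's body presses on something with over 40 N, if the wrist force passes 120 N, or if a joint passes its speed limit or range.

## Working session

There is one attempt and no reset: what is moved stays moved. The work goes in short steps, Python scripts to look and compute and a tool call to move; the robot and the scene stay as the last step left them, time stands still between calls to the robot, and variables do not carry over. Pictures are saved under pics/ and viewed, about 8 in all and at most 12, crops included, and the job is handed in when it is done.

Besides the shell and the picture viewer there is one more tool, called as name(argument=value, ...), one argument or row to a line, values as JSON. arm_command: Moves the arm, as the interface text tells. Shift numbers are shares of 15 cm and turn numbers shares of 8 degrees, none past 1 either way. Its arguments: {"type":"object","properties":{"moves":{"type":"string"},"hand":{"type":"number"},"grip_force":{"type":"number"}},"required":["moves"]}

```bash
mkdir -p pics; cat > h.py <<'E'
from cell import r
import numpy as np, cv2
def snap(name,fn):
    im=r.get_image(name); cv2.imwrite(f'pics/{fn}.png',im['pixels']); np.save(f'pics/{fn}.npy',im,allow_pickle=True); return im
def load(fn): return np.load(f'pics/{fn}.npy',allow_pickle=True).item()
def ray(im,u,v):
    E=np.array(im['extrinsics']);R=E[:3,:3];t=E[:3,3]
    d=R.T@np.array([(u-im['cx'])/im['fx'],(v-im['cy'])/im['fy'],1]); return -R.T@t,d
def onz(im,u,v,z):
    o,d=ray(im,u,v); return o+d*(z-o[2])/d[2]
def tri(a,pa,b,pb):
    o1,d1=ray(a,*pa);o2,d2=ray(b,*pb);d1/=np.linalg.norm(d1);d2/=np.linalg.norm(d2)
    s=np.linalg.lstsq(np.c_[d1,-d2],o2-o1,rcond=None)[0];p,q=o1+s[0]*d1,o2+s[1]*d2
    return (p+q)/2,np.linalg.norm(p-q)
def proj(im,p):
    c=np.array(im['extrinsics'])@np.r_[p,1]; return im['fx']*c[0]/c[2]+im['cx'],im['fy']*c[1]/c[2]+im['cy']
E
python3 - <<'E'
from h import *
np.set_printoptions(precision=4,suppress=True)
for n in('scene','top'):
    im=snap(n,n+'0'); print(n,im['fx'],ray(im,im['cx'],im['cy']))
print(r.get_obs())
E
```

```text
scene 443.3007687555028 (array([1.6231, 0.156 , 0.9168]), array([-0.7835, -0.1032, -0.6128]))
top 388.21642039661424 (array([ 0.3298, -0.0034,  1.5016]), array([ 0.1721, -0.0048, -0.9851]))
{'clock': 0.1, 'joint_positions': array([ 0.9829,  0.159 ,  1.5981,  0.    ,  1.3862, -0.2101]), 'qvel': array([-0.0007,  0.0014, -0.003 ,  0.0005,  0.0004,  0.0003]), 'joint_efforts': array([ -0.0006, -39.6994, -33.2336,  -0.0002,   0.0042,   0.    ]), 'position': array([0.2119, 0.5341, 0.303 ]), 'orientation': array([ 0.6943,  0.1322,  0.6948, -0.1333]), 'wrist_force': array([ 0.6244,  0.938 , -0.6957]), 'ft_torque': array([-0.0514,  0.0208, -0.0358]), 'gripper_width': 0.9966084614414943}
```

View pics/scene0.png

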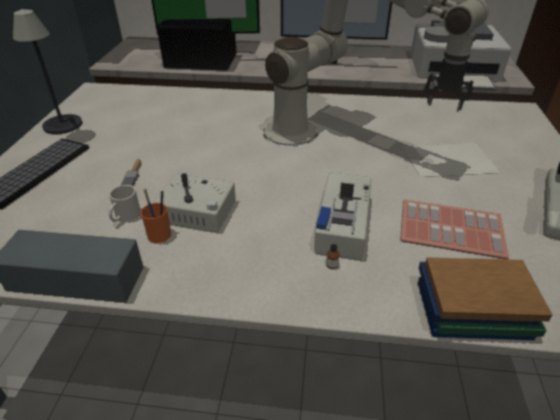

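View pics/top0.png

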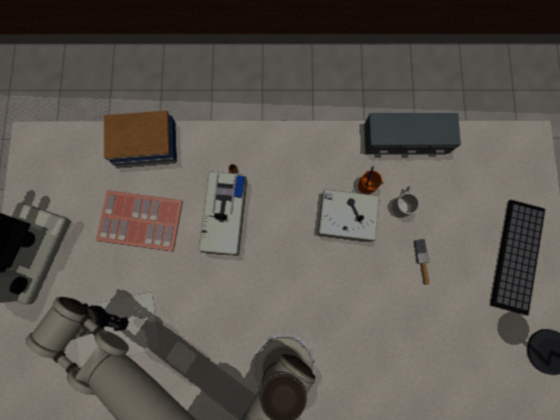

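The images show the viewbox (top ~223,213; scene ~345,213) to the robot's left and the dimmer (top ~349,215; scene ~200,203) to its right. I'll enlarge both.

```bash
python3 - <<'E'
from h import *
a=load('top0')['pixels'];b=load('scene0')['pixels']
z=lambda i,x,y,w,h,s:cv2.convertScaleAbs(cv2.resize(i[y:y+h,x:x+w],None,fx=s,fy=s,interpolation=cv2.INTER_CUBIC),alpha=1.3,beta=10)
# top crops: 4x + scene 
A=z(a,190,165,66,100,6);B=z(a,310,180,80,66,5);C=z(b,310,165,70,95,6);D=z(b,155,165,85,70,5)
def pad(i,h,w): return cv2.copyMakeBorder(i,0,h-i.shape[0],0,w-i.shape[1],cv2.BORDER_CONSTANT)
cv2.imwrite('pics/z1.png',np.hstack([pad(A,600,396),pad(B,600,400)]))
cv2.imwrite('pics/z2.png',np.hstack([pad(C,600,420)[:, :],cv2.resize(pad(D,350,425),(380,313)) if 0 else pad(D[:, :375],600,375)]))
E
```

```text
(no output)
```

View pics/z1.png

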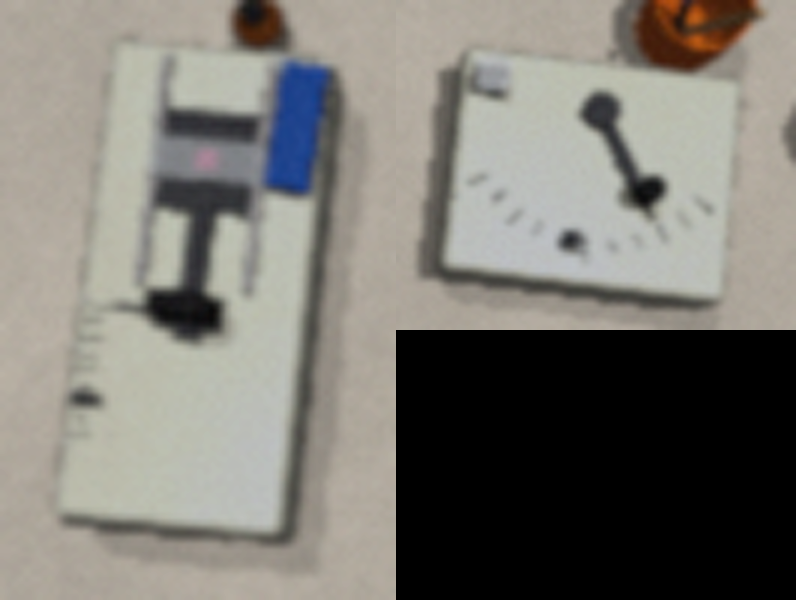

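View pics/z2.png

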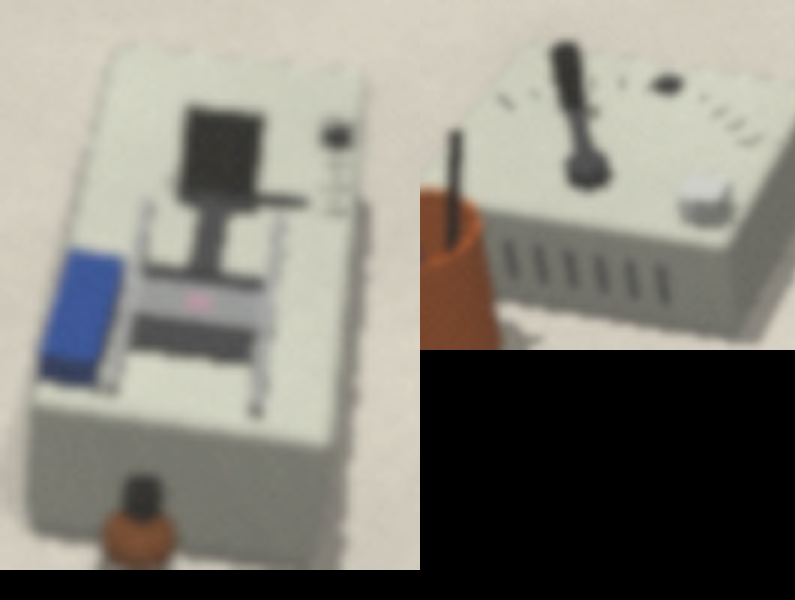

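Seen in z1/z2: the tab, pointer tip (z1 108,304), shutter mark (z1 85,398), lever pivot (z1 600,108), knob (z1 648,188) and lever mark (z1 571,240), each also visible in the scene view. Next I'll triangulate them.

```bash
python3 - <<'E'
from h import *
np.set_printoptions(precision=4,suppress=True)
T=load('top0');S=load('scene0')
m=lambda x,y,s,p:(x+(p[0]+.5)/s-.5,y+(p[1]+.5)/s-.5)
A=lambda *p:m(190,165,6,p);B=lambda x,y:m(310,180,5,(x-396,y));C=lambda *p:m(310,165,6,p);D=lambda x,y:m(155,165,5,(x-420,y))
P={}
for n,a,c in[('ptr',A(110,304),C(304,201)),('smark',A(84,394),C(337,128)),('boxNL',A(62,515),C(362,72)),('boxFL',A(118,42),C(333,440)),('boxFR',A(332,66),C(35,402)),('pivot',B(600,106),D(587,160)),('knobtop',B(649,186),D(566,46)),('lmark',B(571,238),D(668,80)),('boxtabtop',A(188,308),C(224,110))]:
    P[n]=tri(T,a,S,c); print(n,*P[n], onz(T,*a,.09)[:2])
zt=.09
for n,z,a in[('ptr',.094,A(110,304)),('smark',.1,A(84,396)),('NL',.09,A(62,517)),('NR',.09,A(283,530)),('FL',.09,A(118,42)),('FR',.09,A(332,66)),('piv',.09,B(600,106)),('ltip',.085,B(655,216)),('lmark',.088,B(571,238)),('knob',.132,B(647,187))]:
    print(n,onz(T,*a,z))
E
```

```text
ptr [0.5471 0.2717 0.0961] 0.006707024298843111 [0.548  0.2763]
smark [0.4913 0.2869 0.1018] 0.0021146128313922277 [0.4927 0.2905]
boxNL [0.4196 0.3025 0.088 ] 0.0012920476472783398 [0.4194 0.3014]
boxFL [0.7142 0.2776 0.0878] 0.0015858356239330709 [0.7136 0.2763]
boxFR [0.6994 0.1429 0.0836] 0.0005185221115165001 [0.6977 0.1425]
pivot [ 0.5994 -0.2494  0.0954] 0.0017421647418925858 [ 0.6002 -0.2494]
knobtop [ 0.5341 -0.2763  0.1325] 0.0024475503670060962 [ 0.5401 -0.2835]
lmark [ 0.5022 -0.2255  0.088 ] 0.00048818485727321874 [ 0.5019 -0.2249]
boxtabtop [0.5376 0.2224 0.1408] 0.004399703015106446 [0.5454 0.2285]
ptr [0.5474 0.2755 0.094 ]
smark [0.4903 0.2884 0.1   ]
NL [0.4182 0.3013 0.09  ]
NR [0.4099 0.168  0.09  ]
FL [0.7136 0.2763 0.09  ]
FR [0.6977 0.1425 0.09  ]
piv [ 0.6002 -0.2494  0.09  ]
ltip [ 0.5185 -0.2881  0.085 ]
lmark [ 0.5021 -0.2253  0.088 ]
knob [ 0.5332 -0.2737  0.132 ]
```

```bash
cat >> h.py <<'E'
from scipy.spatial.transform import Rotation as Ro
np.set_printoptions(precision=4,suppress=True)
def plan(p,yaw):
    """total shift in tool axes (units of 15cm) and turn (units of 8deg) to reach TCP p, tool down, jaw dir at yaw deg (mod 180)"""
    o=r.get_obs();q=o['orientation'];R=Ro.from_quat([q[1],q[2],q[3],q[0]])
    y=np.array([np.cos(np.radians(yaw)),np.sin(np.radians(yaw)),0]);x=np.array([0,0,-1.])
    out=[]
    for s in(1,-1):
        G=Ro.from_matrix(np.c_[x,s*y,np.cross(x,s*y)]); out.append(np.degrees((R.inv()*G).as_rotvec())/8)
    d=np.array(p)-o['position']
    print('clock',o['clock'],'q6',o['joint_positions'][5],'pos',o['position'],'yaw',np.degrees(np.arctan2(*R.as_matrix()[[1,0],1])),'w',o['gripper_width'],'F',o['wrist_force'])
    print('shift',R.inv().apply(d)/.15,'world',d,'turn opts',*out)
E
python3 - <<'E'
from h import *
plan([.533,-.2745,.26],93); plan([.533,-.2745,.171],93)
q=r.get_obs()['orientation'];print(Ro.from_quat([q[1],q[2],q[3],q[0]]).as_matrix())
E
```

```text
clock 0.1 q6 -0.2101121167258424 pos [0.2119 0.5341 0.303 ] yaw 68.35489739920354 w 0.9966084614414943 F [ 0.6244  0.938  -0.6957]
shift [ 0.2922 -4.2203  3.9784] world [ 0.3211 -0.8086 -0.043 ] turn opts [-3.0806 -0.0054  0.0113] [19.4194  0.0156  0.0074]
clock 0.1 q6 -0.2101121167258424 pos [0.2119 0.5341 0.303 ] yaw 68.35489739920354 w 0.9966084614414943 F [ 0.6244  0.938  -0.6957]
shift [ 0.8855 -4.2193  3.9786] world [ 0.3211 -0.8086 -0.132 ] turn opts [-3.0806 -0.0054  0.0113] [19.4194  0.0156  0.0074]
[[-0.001   0.3689  0.9295]
 [-0.0014  0.9295 -0.3689]
 [-1.     -0.0017 -0.0004]]
```

arm_command(
  moves="0 -.26 .25 0 0 0;0 -.26 .25 0 0 0;0 -.26 .25 0 0 0;0 -.26 .25 0 0 0;0 -.26 .25 0 0 0;0 -.26 .25 0 0 0;0 -.26 .25 0 0 0;0 -.26 .25 0 0 0;0 -.26 .25 0 0 0;0 -.26 .25 0 0 0;0 -.26 .25 0 0 0;0 -.26 .25 0 0 0",
  hand=0.7,
  grip_force=25,
)

```text
clock: 1.6
position: [0.458, -0.0683, 0.3036]
orientation: [0.694, 0.133, 0.695, -0.133]
wrist_force: [0.4, 1.0, -0.4]
gripper_width: 0.699
```

arm_command(
  moves="0 -.26 .24 0 0 0;0 -.26 .24 0 0 0;0 -.26 .24 0 0 0;0 -.26 .24 0 0 0;0 0 0 -1 0 0;0 0 0 -1 0 0;0 0 0 -1 0 0;0 0 0 0 0 0;0 0 0 0 0 0",
)

```text
clock: 2.72
position: [0.5339, -0.2645, 0.3036]
orientation: [0.707, -0.014, 0.707, 0.014]
wrist_force: [-0.5, 0.0, -0.1]
gripper_width: 0.706
```

```bash
python3 - <<'E'
from h import *
plan([.533,-.2745,.171],93)
T=snap('top','top1');S=snap('scene','scene1')
E
```

```text
clock 2.725 q6 -2.272273838923876 pos [ 0.5339 -0.2645  0.3036] yaw 92.22625185204785 w 0.706342991814988 F [-0.4745  0.0147 -0.0788]
shift [ 0.8839 -0.0664 -0.0085] world [-0.0009 -0.01   -0.1326] turn opts [-0.0967 -0.0031 -0.003 ] [22.4033 -0.0047  0.0048]
```

arm_command(
  moves=".2 -.066 0 0 0 0;.2 0 0 0 0 0;.2 0 0 0 0 0;.2 0 0 0 0 0;.08 0 0 0 0 0;0 0 0 0 0 0;0 0 0 0 0 0",
)

```text
clock: 3.7
position: [0.5352, -0.2751, 0.1735]
orientation: [0.708, -0.015, 0.706, 0.014]
wrist_force: [0.5, 0.3, 0.3]
gripper_width: 0.698
```

arm_command(
  moves="0 0 0 0 0 0;0 0 0 0 0 0;0 0 0 0 0 0;0 0 0 0 0 0;0 0 0 0 0 0",
  hand=0,
  grip_force=25,
)

```text
clock: 4.32
position: [0.5345, -0.2755, 0.1728]
orientation: [0.707, -0.015, 0.707, 0.014]
wrist_force: [-2.9, -3.3, 5.8]
gripper_width: 0.218
```

```bash
python3 - <<'E'
from h import *
plan([.533,-.2745,.171],93)
T=snap('top','top2')['pixels'];S=snap('scene','scene2')['pixels']
z=lambda i,x,y,w,h,s:cv2.resize(i[y:y+h,x:x+w],None,fx=s,fy=s,interpolation=cv2.INTER_CUBIC)
cv2.imwrite('pics/z3.png',np.hstack([z(T,300,175,100,80,4),z(S,150,155,100,80,4)]))
E
```

```text
clock 4.325 q6 -2.2873080342119207 pos [ 0.5345 -0.2755  0.1728] yaw 92.34497594235296 w 0.21795470054678126 F [-2.8555 -3.3275  5.8386]
shift [ 0.0122  0.0068 -0.01  ] world [-0.0015  0.001  -0.0018] turn opts [-0.0819  0.003   0.0137] [22.4181  0.0215 -0.0047]
```

View pics/z3.png

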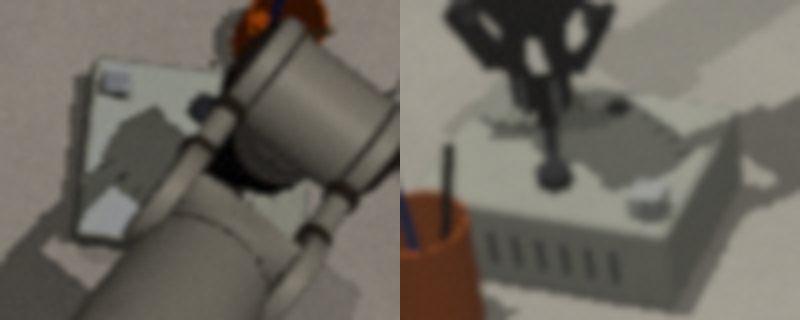

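Knob gripped (opening 18.5 mm); now I swing the lever along its arc.

arm_command(
  moves="0 .035 -.008 0 0 0;0 .035 -.007 0 0 0;0 .035 -.005 0 0 0;0 .035 -.003 0 0 0;0 .037 0 0 0 0;0 .037 .004 0 0 0;0 .037 .006 0 0 0;0 .036 .008 0 0 0;0 0 0 0 0 0;0 0 0 0 0 0;0 0 0 0 0 0",
)

```text
clock: 5.8
position: [0.5319, -0.232, 0.1724]
orientation: [0.707, -0.015, 0.707, 0.014]
wrist_force: [-3.6, -2.9, 4.8]
gripper_width: 0.221
```

```bash
python3 - <<'E'
from h import *
plan([.532,-.2327,.171],93)
E
```

```text
clock 5.8 q6 -2.2302223717002714 pos [ 0.5319 -0.232   0.1724] yaw 92.32052345176841 w 0.22100866180154813 F [-3.6358 -2.9032  4.7633]
shift [ 0.0093 -0.0048  0.0004] world [ 0.0001 -0.0007 -0.0014] turn opts [-0.0849 -0.0002  0.0047] [22.4151  0.0073  0.0003]
```

arm_command(
  moves="0 0 0 0 0 0;0 0 0 0 0 0;0 0 0 0 0 0;0 0 0 0 0 0;-.2 0 0 0 0 0;-.2 0 0 0 0 0;-.2 0 0 0 0 0;-.2 0 0 0 0 0;0 .3 0 0 0 0;0 .3 0 0 0 0;0 .3 0 0 0 0;0 .3 0 0 0 0",
  hand=0.6,
)

```text
clock: 7.3
position: [0.5243, -0.0503, 0.2919]
orientation: [0.707, -0.014, 0.707, 0.015]
wrist_force: [0.6, 0.6, 0.1]
gripper_width: 0.599
```

arm_command(
  moves="0 .3 0 0 0 0;0 .3 0 0 0 0;0 .3 0 1 0 0;0 0 0 1 0 0;0 0 0 1 0 0;0 0 0 1 0 0;0 0 0 1 0 0;0 0 0 1 0 0;0 0 0 1 0 0;0 0 0 1 0 0;0 0 0 1 0 0;0 0 0 1 0 0",
)

```text
clock: 8.8
position: [0.5189, 0.0832, 0.2918]
orientation: [0.55, 0.445, 0.55, -0.444]
wrist_force: [-0.3, 0.2, 0.6]
gripper_width: 0.598
```

```bash
python3 - <<'E'
from h import *
plan([.5395,.224,.1715],-4.9)
T=snap('top','top3')['pixels'];S=snap('scene','scene3')['pixels']
z=lambda i,x,y,w,h,s:cv2.resize(i[y:y+h,x:x+w],None,fx=s,fy=s,interpolation=cv2.INTER_CUBIC)
cv2.imwrite('pics/z4.png',np.hstack([z(T,310,180,80,66,5),z(S,155,165,80,66,5)]))
E
```

```text
clock 8.8 q6 -0.28237415002035876 pos [0.5189 0.0832 0.2918] yaw 12.096134320931466 w 0.597644515335257 F [-0.2784  0.2373  0.605 ]
shift [ 0.8025  0.3307 -0.8886] world [ 0.0206  0.1408 -0.1203] turn opts [ 2.1245 -0.0018  0.0005] [-20.3755  -0.0007  -0.0026]
```

View pics/z4.png

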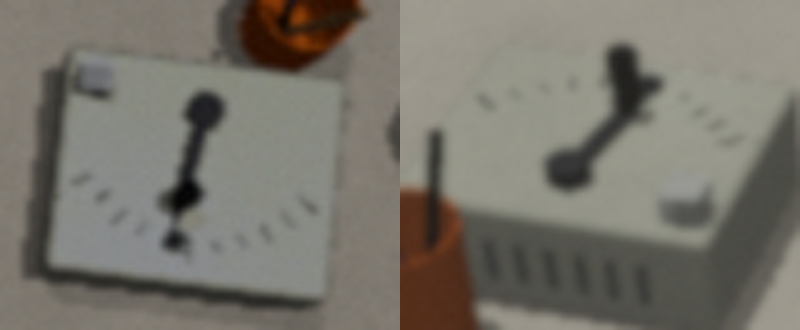

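The lever now points at its mark to about 1° (pivot 204,108; pointer tip 177,222; mark 175,240 in the crop). Next is the tab.

arm_command(
  moves="0 0 0 1 0 0;0 0 0 1 0 0;0 0 0 .12 0 0;0 .02 -.32 0 0 0;0 .02 -.32 0 0 0;0 .017 -.307 0 0 0;0 0 0 0 0 0;0 0 0 0 0 0",
)

```text
clock: 9.9
position: [0.5388, 0.2238, 0.2917]
orientation: [-0.48, -0.519, -0.48, 0.519]
wrist_force: [-1.0, 0.2, 0.3]
gripper_width: 0.601
```

```bash
python3 - <<'E'
from h import *
plan([.5395,.224,.1735],-4.9)
E
```

```text
clock 9.9 q6 0.2649801967625756 pos [0.5388 0.2238 0.2917] yaw -4.468462679580198 w 0.600842007239637 F [-1.0075  0.1625  0.3066]
shift [ 0.7881  0.0046 -0.002 ] world [ 0.0007  0.0002 -0.1182] turn opts [0.0539 0.004  0.0025] [-22.4461  -0.0038   0.0063]
```

arm_command(
  moves=".2 0 0 .05 0 0;.2 0 0 0 0 0;.2 0 0 0 0 0;.18 0 0 0 0 0;0 0 0 0 0 0;0 0 0 0 0 0",
)

```text
clock: 10.65
position: [0.5397, 0.2235, 0.1763]
orientation: [0.478, 0.522, 0.477, -0.521]
wrist_force: [0.8, -0.1, 0.3]
gripper_width: 0.599
```

arm_command(
  moves="0 0 0 0 0 0;0 0 0 0 0 0;0 0 0 0 0 0;0 0 0 0 0 0;0 0 0 0 0 0;0 0 0 0 0 0",
  hand=0,
  grip_force=50,
)

```text
clock: 11.4
position: [0.5402, 0.2241, 0.1763]
orientation: [0.478, 0.522, 0.477, -0.52]
wrist_force: [4.5, -0.9, 6.4]
gripper_width: 0.162
```

```bash
python3 - <<'E'
from h import *
plan([.5395,.224,.1735],-4.9)
T=snap('top','top5')['pixels'];S=snap('scene','scene5')['pixels']
z=lambda i,x,y,w,h,s:cv2.resize(i[y:y+h,x:x+w],None,fx=s,fy=s,interpolation=cv2.INTER_CUBIC)
cv2.imwrite('pics/z5.png',np.hstack([z(T,190,165,66,95,6),z(S,310,165,66,95,6)]))
E
```

```text
clock 11.4 q6 0.27467674526603664 pos [0.5402 0.2241 0.1763] yaw -5.024333191188412 w 0.1621198264491169 F [ 4.4796 -0.8664  6.4197]
shift [ 0.0188 -0.0048  0.0009] world [-0.0007 -0.0001 -0.0028] turn opts [-0.0155 -0.0046 -0.0249] [22.4844 -0.0391  0.0072]
```

View pics/z5.png

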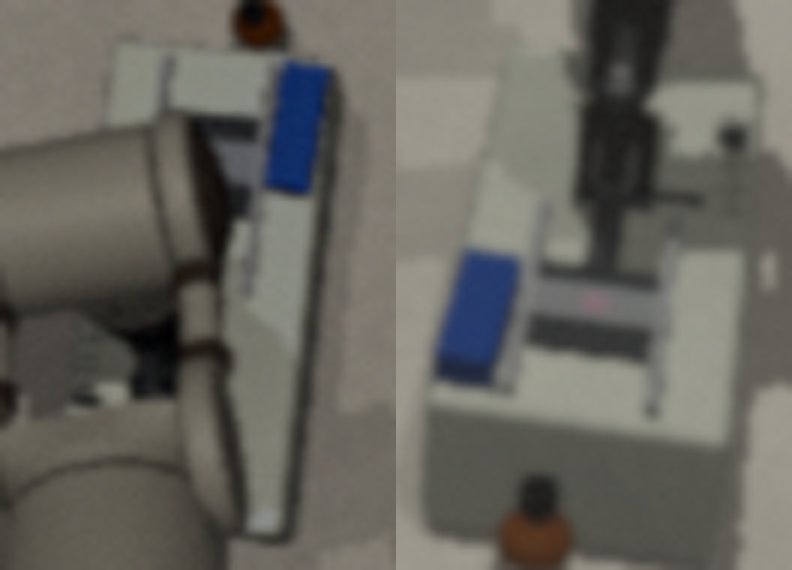

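arm_command(
  moves="0 -.04 0 0 0 0;0 -.04 0 0 0 0;0 -.04 0 0 0 0;0 -.04 0 0 0 0;0 -.04 0 0 0 0;0 -.04 0 0 0 0;0 -.04 0 0 0 0;0 -.04 0 0 0 0;0 0 0 0 0 0;0 0 0 0 0 0;0 0 0 0 0 0",
)

```text
clock: 12.88
position: [0.4931, 0.2285, 0.1763]
orientation: [0.479, 0.523, 0.476, -0.52]
wrist_force: [8.9, 0.7, 3.5]
gripper_width: 0.157
```

```bash
python3 - <<'E'
from h import *
plan([.49,.2283,.1735],-4.9)
T=snap('top','top6')['pixels'];S=snap('scene','scene6')['pixels']
z=lambda i,x,y,w,h,s:cv2.convertScaleAbs(cv2.resize(i[y:y+h,x:x+w],None,fx=s,fy=s,interpolation=cv2.INTER_CUBIC),alpha=1.4)
cv2.imwrite('pics/z6.png',np.hstack([z(T,190,210,40,55,10),z(S,340,172,40,55,10)]))
E
```

```text
clock 12.875 q6 0.29933734364729536 pos [0.4931 0.2285 0.1763] yaw -5.03154583180459 w 0.1571163234673146 F [8.9274 0.6983 3.5266]
shift [ 0.0188 -0.0209  0.003 ] world [-0.0031 -0.0002 -0.0028] turn opts [-0.0164 -0.0115 -0.04  ] [22.4835 -0.0628  0.018 ]
```

View pics/z6.png

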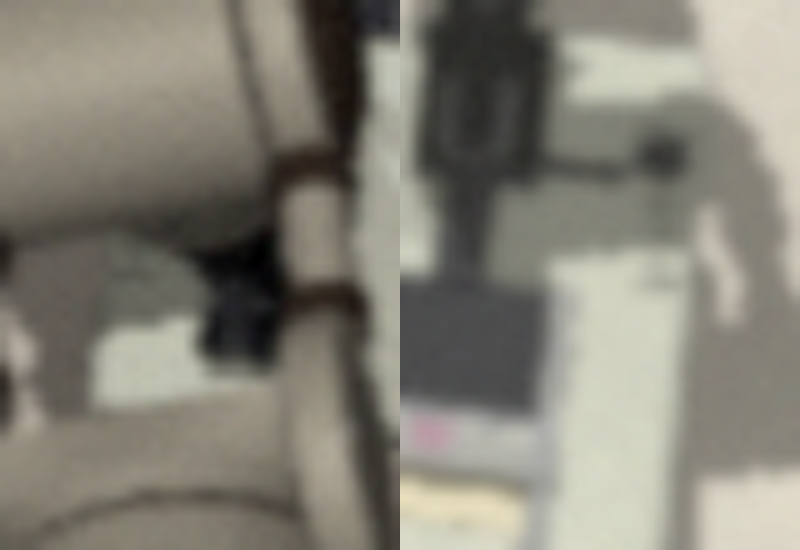

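The scene half shows the pointer (~630,171) a few mm short of the block (~662,156). I'll measure both by their dark centroids.

```bash
cat > m.py <<'E'
from h import *
import sys
S=load(sys.argv[1]); g=cv2.cvtColor(S['pixels'],cv2.COLOR_BGR2GRAY).astype(float)
ax=np.array([.9963,-.0860,0])
def cen(u0,u1,v0,v1,f=.5):
    w=g[v0:v1,u0:u1]; bg=np.median(w); d=bg-w; d[d<f*d.max()]=0
    vv,uu=np.mgrid[v0:v1,u0:u1]; return (d*uu).sum()/d.sum(),(d*vv).sum()/d.sum()
mk=cen(361,371,183,194)  if len(sys.argv)<3 else tuple(map(float,sys.argv[2:4]))
print('mark',mk,onz(S,*mk,.095),onz(S,*mk,.095)@ax)
for c in range(355,364):
    col=g[184:195,c]; d=np.median(col)-col; d[d<.4*d.max()]=0; v=(d*np.arange(184,195)).sum()/d.sum()
    p=onz(S,c,v,.094); print(c,round(v,2),p[:2],'to mark mm',1000*(p-onz(S,*mk,.095))@ax)
E
python3 m.py scene6; python3 - <<'E'
from h import *
S=load('scene0');g=cv2.cvtColor(S['pixels'],cv2.COLOR_BGR2GRAY);print(g[180:197,354:374]);
S=load('scene6');g=cv2.cvtColor(S['pixels'],cv2.COLOR_BGR2GRAY);print(g[180:197,354:374])
E
```

```text
mark (np.float64(365.54013220018885), np.float64(187.41170915958452)) [0.4902 0.286  0.095 ] 0.46380349813156907
355 188.05 [0.4959 0.2536] to mark mm 8.474928684863846
356 188.16 [0.4961 0.2567] to mark mm 8.419265210749435
357 188.23 [0.4962 0.2598] to mark mm 8.183814803444895
358 188.75 [0.4986 0.2628] to mark mm 10.300192552051099
359 188.79 [0.4984 0.2659] to mark mm 9.880455820093722
360 188.86 [0.4984 0.2689] to mark mm 9.632583623555385
361 188.88 [0.4981 0.272 ] to mark mm 9.091290523629707
362 188.5 [0.4958 0.2751] to mark mm 6.514871063251543
363 187.6 [0.4907 0.2783] to mark mm 1.1537810230015733
[[150 150 149 148 148 148 148 147 148 149 148 149 149 148 147 144 137 138
  143 148]
 [148 150 149 148 149 148 147 147 147 148 147 149 148 147 147 142 136 138
  144 147]
 [145 147 148 149 147 147 149 147 147 148 147 147 147 146 146 140 136 140
  146 148]
 [134 144 147 148 147 147 148 148 147 145 142 140 141 142 142 137 133 141
  147 147]
 [121 141 146 148 147 147 147 146 145 138 130 126 126 132 135 131 131 140
  147 148]
 [114 139 147 148 148 147 145 145 141 128 116 105 102 108 
[... 1708 characters left out ...]
  87  90
   91  93]
 [ 61  65  65  63  64  62  60  61  68  71  65  58  54  60  71  83  88  90
   92  93]
 [ 76  84  83  82  80  79  74  75  80  84  81  74  71  75  82  87  89  90
   91  92]
 [ 86  90  91  91  91  91  88  88  89  89  85  80  80  83  86  89  91  92
   92  92]
 [ 92  92  93  92  92  93  93  92  91  90  85  79  79  83  86  93 103 104
   97  92]
 [ 92  93  94  93  93  92  92  92  92  91  88  82  82  86  89 102 118 115
  102  94]
 [ 93  94  91  93  93  93  93  93  92  91  88  85  83  87  93 106 123 121
  104  94]
 [ 93  93  93  94  94  95  93  92  94  93  92  87  85  89  94 111 129 126
  107  95]
 [ 93  95  95  97 100 103 100 100 105 108 105 103 102 102 104 115 131 133
  117 100]]
```

arm_command(
  moves="0 -.03 0 0 0 0;0 -.03 0 0 0 0;0 0 0 0 0 0;0 0 0 0 0 0;0 0 0 0 0 0;0 0 0 0 0 0",
)

```text
clock: 13.72
position: [0.4844, 0.2293, 0.1764]
orientation: [0.479, 0.523, 0.476, -0.52]
wrist_force: [9.8, 0.4, 1.8]
gripper_width: 0.159
```

```bash
python3 - <<'E'
from h import *
plan([.484,.229,.1735],-4.9)
S=snap('scene','scene7')['pixels'];T=snap('top','top7')['pixels']
z=lambda i,x,y,w,h,s:cv2.convertScaleAbs(cv2.resize(i[y:y+h,x:x+w],None,fx=s,fy=s,interpolation=cv2.INTER_CUBIC),alpha=1.4)
cv2.imwrite('pics/z7.png',np.hstack([z(T,315,180,70,66,5),z(S,340,172,40,33,10)]))
g=cv2.cvtColor(S,cv2.COLOR_BGR2GRAY);print(g[180:195,354:372])
E
python3 m.py scene7 365.54 187.4
```

```text
clock 13.725 q6 0.3044210405363637 pos [0.4844 0.2293 0.1764] yaw -5.0346448986191765 w 0.15891821972417028 F [9.8206 0.367  1.7688]
shift [ 0.0191 -0.0025  0.0023] world [-0.0004 -0.0003 -0.0029] turn opts [-0.0168 -0.0131 -0.0435] [22.4831 -0.0683  0.0206]
[[ 49  75  92 104 111 111 111 112 111 112 112 112 111 112 111 110 106 114]
 [ 53  76  91  93  95  95  94  95  95  94  96  94  95  95  95  93  94  99]
 [ 55  79  90  92  92  93  92  92  91  91  91  91  92  91  91  92  89  92]
 [ 57  80  90  92  92  92  91  92  91  91  89  87  87  89  90  89  89  92]
 [ 57  80  88  91  91  90  91  90  89  85  82  79  78  82  85  87  89  90]
 [ 55  73  81  81  81  85  86  86  86  80  72  66  64  69  76  80  87  91]
 [ 48  58  63  64  67  68  72  74  73  68  58  52  48  52  64  78  85  90]
 [ 54  60  64  62  60  57  59  62  61  58  48  43  40  45  62  78  86  89]
 [ 69  78  82  80  74  69  66  66  65  59  52  44  42  48  64  80  87  90]
 [ 82  88  91  90  87  85  84  82  80  75  65  59  54  60  72  84  88  91]
 [ 89  91  92  92  92  92  91  91  89  87  80  73  71  75  83  91  95  95]
 [ 91  91  91  9
[... 166 characters left out ...]
4  92  91  88  85  83  86  91 107 129 130]
 [ 94  94  96  95  96  95  95  95  95  93  91  87  90  97  98 109 131 135]]
mark (365.54, 187.4) [0.4902 0.286  0.095 ] 0.46374183360553073
355 186.18 [0.486  0.2538] to mark mm -1.3445279693374126
356 186.49 [0.4873 0.2569] to mark mm -0.3058833756815379
357 186.52 [0.4871 0.2599] to mark mm -0.7812336221117725
358 186.9 [0.4888 0.263 ] to mark mm 0.6366933244729617
359 186.99 [0.4889 0.2661] to mark mm 0.4635902987531558
360 187.08 [0.489  0.2692] to mark mm 0.3330479854566787
361 187.12 [0.4889 0.2722] to mark mm -0.07941396729808983
362 187.12 [0.4885 0.2753] to mark mm -0.696176683529924
363 187.13 [0.4882 0.2784] to mark mm -1.2551729737330317
```

View pics/z7.png

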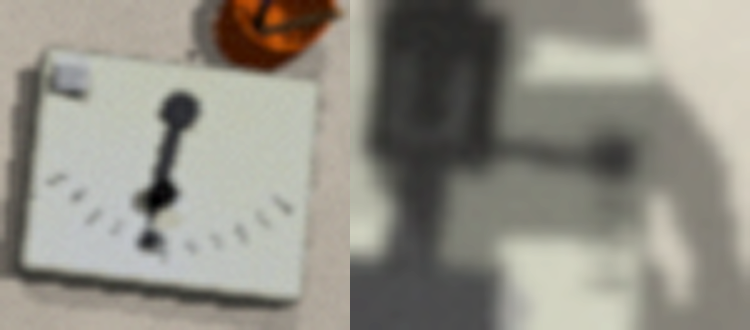

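arm_command(
  moves="0 0 0 0 0 0;0 0 0 0 0 0;0 0 0 0 0 0;0 0 0 0 0 0;0 0 0 0 0 0;0 0 0 0 0 0",
)

```text
clock: 14.58
position: [0.4843, 0.2293, 0.1763]
orientation: [0.479, 0.523, 0.476, -0.52]
wrist_force: [9.3, 1.4, 2.1]
gripper_width: 0.157
```

```bash
python3 - <<'E'
from h import *
snap('scene','scene8')
E
python3 m.py scene8 365.54 187.4 | sed -n 5,9p; python3 -c "
from cell import r; r.close_job()"
```

```text
358 186.88 [0.4887 0.263 ] to mark mm 0.5287838468370402
359 186.97 [0.4888 0.2661] to mark mm 0.3922347383413631
360 187.07 [0.489  0.2692] to mark mm 0.2828642418368547
361 187.13 [0.4889 0.2722] to mark mm -0.02172224759573477
362 187.12 [0.4886 0.2753] to mark mm -0.6674919024280294
the job is handed in; nothing more can be done
```

I turned the dimmer lever onto its mark with the shutter still shut. I then pulled the shutter out by its tab, about 56 mm, and handed the job in at about 14.6 s with the tab still gripped.

**Last checks**
- **Shutter:** the pointer measured within about 0.7 mm of the index block. It had not shifted measurably after a further 0.8 s of holding. The wrist force along the pull was about 9 N, which fits the spring load.
- **Lever:** it looked about 1° (0.02 rad) off its mark in the top view just after I released it. It looked unchanged in the last top picture.
- **Bystanders:** none was seen to move in the crops I viewed. The mug, lens brush and slide tray were not in those crops, so I did not check them again.

**Disagreements:** the three estimates of the needed pull differed slightly: 57.4 mm from the first pictures, 54.6 mm from the gripper position, and 56–57 mm from the close look. I trusted the close look. It came from the scene camera alone, because the arm hid the pointer from the top camera.

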